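# Index the painted panel one hole towards the mixing bowl

### The job

The freshly painted panel on the swing arm has to come one hole nearer the mixing bowl. Hook a fingertip under the pull ring (no pinching, no hard wrenching), lift the spring pin out of its hole, swing the arm by the ring until the panel has moved exactly one hole towards the bowl, and let the pin drop fully into that hole. Then take the finger out of the ring; keep off the wet panel and leave everything else on the table standing where it is.

Things in the scene. Friction and masses are not known exactly. Their poses are not given: they have to be found in the camera images.
- stand: Fixed indexing stand: dark base plate 300 x 260 x 10 mm, column, curved index plate with five holes. Origin: on the table, under the vertical pivot axis of the swing arm. Its x axis points from the pivot to the side without the index plate, roughly away from the robot; z is up, y to the left.
- swing_arm (a joint): Angle of the arm about the pivot, rad, counter-clockwise from above positive; about 0 (middle hole) at the start, stops at +-0.86. The pin is on its end nearer the robot, the panel on its far end: they move to opposite sides. Locked by the pin with about 0.01 rad of play; with the pin out it turns easily (about 1 N at the pin) and stays where it is left.
- index_pin (a joint): Lift of the spring pin, m: 0 = fully down in a hole, 0.012 = tip just clear of the plate (it rests there if let go between holes), 0.035 = upper stop. Moves straight up; the spring pushes down with 4 N at 0, 7 N at 0.025. The pin is 12 mm thick with a round tip: let go within about 3 mm of a hole's middle it drops in by itself.
- pull_ring: Steel ring fixed on the pin's head, moves with it. Inner diameter 54 mm, bar 8 mm. Origin: ring's centre, 130 mm above the table, 104 mm from the pivot (pin down). z: the ring's axis, leaning 35 degrees from straight up, away from the pivot; a finger enters along -z, with 40 mm free room below the centre. x: in its plane, from its foot on the pin up to its top. y: level.
- plate_mid (a point): Top of the curved aluminium index plate at its middle hole, 62 mm above the table, 130 mm from the pivot. Five holes, each 12 mm deep and 15 mm wide, lie 0.40 rad (52 mm) apart on that radius, at swing_arm = -0.8, -0.4, 0, 0.4 and 0.8.
- pivot_hub (a point): Top of the arm's steel hub (radius 24 mm) on the pivot axis, 96 mm above the table. The arm is a grey bar 36 mm wide, 360 mm long, its top 79 mm above the table; a round dark guide for the pin (24 mm across, up to 103 mm) stands on it 130 mm from the pivot.
- panel: Painted cabinet panel with a raised frame, 170 x 130 x 20 mm, lying flat and fixed on the far end of the swing arm. Origin: middle of the lower edge nearest the pivot, 45 mm from it, 79 mm above the table. Its paint is wet: not to be touched.
- bowl: Wide round mixing bowl, open at the top, 150 mm across and 70 mm high, 0.3 to 0.6 m to the left or right of the stand. Origin: centre of its underside. If its y in the stand's frame is positive, swing_arm + (counter-clockwise) brings the panel nearer it; if negative, swing_arm -.
- brush_pot: Pot 72 mm across with brushes standing in it, 185 mm high in all, on the side of the stand opposite the bowl. Origin: centre of its underside. Bystander.
- jar_a: Paint jar, 60 mm across, 85 mm high, beside the stand. Origin: centre of its underside. Bystander.
- jar_b: Smaller paint jar, 52 mm across, 75 mm high, beside the stand. Origin: centre of its underside. Bystander.
- tape_roll: Roll of masking tape lying flat, 100 mm across, 24 mm high. Origin: centre of its underside. Bystander.
- sanding_block: Sanding block, 68 x 100 x 40 mm. Origin: centre of its underside. Bystander.
- flat_brush: Paint brush lying on the table between robot and stand, under 30 mm high. Origin on its underside. Bystander.
- drawer_knob: Drawer knob, 34 mm across and 34 mm high, standing close beside the stand. Origin: centre of its underside. Bystander.
Mind the look-alikes: they are no part of the job. Several things look just like the bowl: the one meant starts nearest to the robot's base.

How it is judged:
By the outcome, as a careful person would: the job done as asked, in the order asked, and still so for the second after the job is handed in, with the robot touching nothing.
It also fails if it takes over 42 s, if anything falls off the work surface, if the arm or the gripper's body presses on something with over 40 N, if the wrist force passes 120 N, or if a joint passes its speed limit or range.

### The arm

A 7-joint arm with a two-finger parallel gripper is mounted at the origin on the work surface. World frame = base frame: x ahead of the robot, y to its left, z up, the work surface at z = 0. Lengths are in m, angles in rad, forces in N, time in s.
With the tool pointing down it reaches from about 0.425 to 0.875 m from the base axis. Payload 4.7 kg.
Tool frame: the origin (TCP) lies at the very end of the fingers, on their centre line; the grasp point (between the pads) lies 19 mm behind it (ctrl.grasp_offset is the distance from the TCP to the grasp point, in m); z points along the fingers, y is the direction in which the jaws open and shut (so a half turn about z gives the same grasp; the last joint's range is limited). The gripper opens to 87 mm and grips with 3 to 60 N. Pads are 19 mm wide; open, the fingers measure 117 mm over their backs; the gripper's body (75 mm by 190 mm) begins 51 mm behind the grasp point.
Start: joints at [1.279, 0.321, -0.07, 1.45, 0.023, 1.371, -0.057], TCP at [0.196, -0.62, 0.223] pointing down, gripper open.
Joint ranges: [-2.86, 2.86], [-0.3, 2.09], [-1.38, 1.24], [0.06, 2.45], [-1.56, 4.7], [0.09, 2.05], [-2.69, 2.69]. Speed limits (rad/s): [2.57, 2.57, 3.14, 3.14, 3.14, 3.14, 3.14].

### API

Orientations are given as a rotation vector (axis times angle).
In Python, from bench import ctrl gives the robot as it stands.
- The arm moves only by the shell command python3 -m creep 'ROWS' [FORCE]. ROWS is JSON, a list that holds one entry, the list of rows, each a list of 7 numbers: the opening, from 0 (shut) to 1 (fully open), then the shift along the tool's x, y, z in mm, then the turn, a rotation vector about the tool's x, y, z in rad. In form: [[[grip, dx, dy, dz, rx, ry, rz], ...]]. A call has 1 to 5 rows; each row is the pose to reach, as a shift and turn from the pose commanded when the call began, along the tool's axes at that moment; what a row does not reach only later rows make up. A row lasts 1/10 s, in which the tool goes at most 50 mm and 8.59 degrees, less where a joint would pass 70% of its speed; a pose out of reach is approached as far as the arm can. A call with a gripper value outside its range is refused whole. The fingers move at their own pace and stop on an object; FORCE is the grip in N (left out, the last holds). Time passes only in rows, so rows that repeat a pose let the fingers close. It gives the time, the measured TCP pose, the force and the opening at its end, in the units of the state.
- ctrl.get_state(): the state, without advancing time (a new reading comes with each control period).
- ctrl.get_image(name): name is "side" or "top"; returns the picture (480x640x3 uint8, red, green, blue); there is no depth.
- ctrl.camera_params(name): a dict with "K" (3x3 intrinsics, pixels), "pose" (4x4, takes a point from camera to world coordinates). Camera axes: x right, y down, z forward; pixel columns grow to the right and rows downward; lengths in m; the calibration is good to about 2 mm. A picture is of the moment at which its call begins. camera_params takes no time and is no camera call.
- ctrl.close_job(): hands the job in, once; it reports no verdict.
The state is a dict: "time": time; "joint_positions": joint angles; "qd": joint speeds; "joint_torque": joint torques, N m; "position": TCP position; "tool_rot": TCP orientation; "ft_force": force on the tool from outside, world axes, zero at the start; "torque": the same for the moment, N m; "grip_width": opening from 0.0 (shut) to 1.0 (fully open).
Only numpy, scipy, OpenCV 4.12 (cv2) and the standard library are available. Lean on these libraries where they do the work, as an engineer would, in place of code of your own. Each camera call takes 0.05 s, during which the arm holds its last target. There are 200 camera calls.

## Working session

There is one attempt and no reset: what is moved stays moved. The work goes in short steps, Python scripts to look and compute and a shell command to move; the robot and the scene stay as the last step left them, time stands still between calls to the robot, and variables do not carry over. Pictures are saved under pics/ and viewed, about 8 in all and at most 12, crops included, and the job is handed in when it is done.

```bash
ls; mkdir -p pics; python3 - <<'E'
from bench import ctrl
import cv2,numpy as np
for n in("side","top"):
    im=ctrl.get_image(n); cv2.imwrite(f"pics/{n}0.png",im[:,:,::-1])
    p=ctrl.camera_params(n); print(n,np.round(p["K"],1).tolist(),np.round(p["pose"],4).tolist())
s=ctrl.get_state();print({k:np.round(v,3).tolist() for k,v in s.items()})
E
```

```text
pics
side [[452.4, 0.0, 323.9], [0.0, 452.4, 237.8], [0.0, 0.0, 1.0]] [[-0.9938, -0.0739, 0.0827, 0.4957], [-0.1109, 0.6668, -0.7369, 0.8676], [-0.0007, -0.7415, -0.6709, 0.8975], [0.0, 0.0, 0.0, 1.0]]
top [[548.1, 0.0, 316.8], [0.0, 548.1, 239.4], [0.0, 0.0, 1.0]] [[-0.0152, -0.9946, 0.1024, 0.4541], [-0.9998, 0.0136, -0.0165, 0.0094], [0.015, -0.1026, -0.9946, 1.332], [0.0, 0.0, 0.0, 1.0]]
{'time': 0.1, 'joint_positions': [1.279, 0.322, -0.07, 1.452, 0.023, 1.371, -0.057], 'qd': [0.001, -0.001, -0.001, -0.001, 0.002, 0.001, 0.002], 'joint_torque': [0.0, -49.257, -0.406, -31.339, -0.064, 0.04, 0.0], 'position': [0.195, -0.619, 0.222], 'tool_rot': [-3.103, -0.478, 0.001], 'ft_force': [0.27, 0.057, -0.476], 'torque': [0.033, 0.006, -0.085], 'grip_width': 1.001}
```

View pics/top0.png

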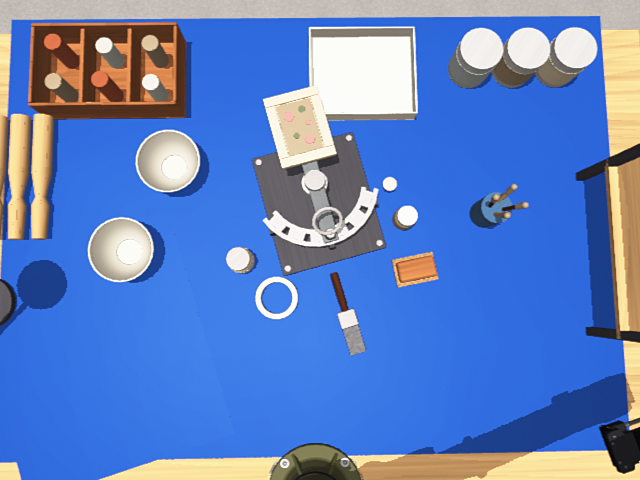

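View pics/side0.png

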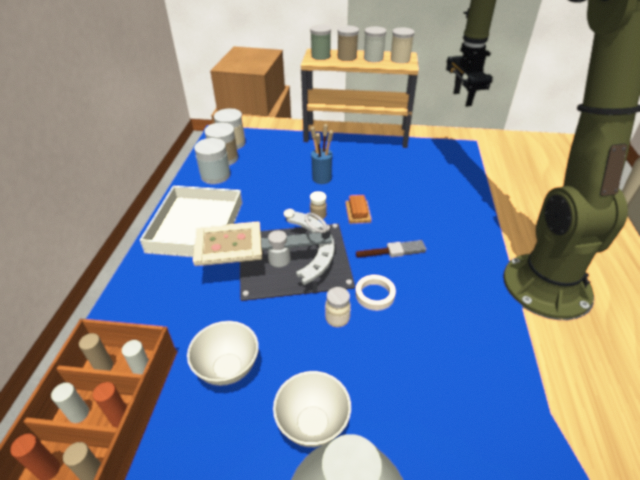

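Top view: there are two bowls, at (121,250) and (168,161), and both are left of the stand. The one at (121,250) is nearer the base. Hub is at about (315,181), ring at about (327,221), brush pot on the right at (490,208). So the swing is positive (CCW): the panel goes left and the pin goes right. Ring look-alike: the tape roll at (276,298). Next is a close crop and the measurements.

```bash
cat > h.py <<'E'
from bench import ctrl
import cv2,numpy as np
from scipy.spatial.transform import Rotation as R
def cast(n,uv,z):
    p=ctrl.camera_params(n);K=np.array(p["K"]);T=np.array(p["pose"])
    d=T[:3,:3]@np.linalg.solve(K,[uv[0],uv[1],1]);o=T[:3,3]
    return o+d*(z-o[2])/d[2]
def proj(n,P):
    p=ctrl.camera_params(n);K=np.array(p["K"]);T=np.array(p["pose"])
    c=T[:3,:3].T@(np.array(P)-T[:3,3]);q=K@c;return q[:2]/q[2]
def crop(n,x0,y0,w,h,s,fn,marks=()):
    im=np.ascontiguousarray(ctrl.get_image(n)[:,:,::-1])
    c=cv2.resize(im[y0:y0+h,x0:x0+w],None,fx=s,fy=s,interpolation=cv2.INTER_CUBIC)
    for m in marks:
        u=proj(n,m);cv2.drawMarker(c,tuple(int((a-b+.5)*s) for a,b in zip(u,(x0,y0))),(0,0,255),0,10,1)
    cv2.imwrite(fn,c)
E
python3 - <<'E'
from h import *
for b in((121,250),(168,161)):
    p=cast("top",b,.035);print(p,np.hypot(*p[:2]))
scr=np.array([cast("top",u,.012)[:2] for u in((258,161),(349,138),(381,243),(288,269))]);print(scr,scr.mean(0))
hub=cast("top",(315,181),.096);yaws=[]
for a,b in((2,1),(3,0)): d=scr[b]-scr[a];yaws.append(np.arctan2(d[1],d[0]))
for a,b in((1,0),(2,3)): d=scr[b]-scr[a];yaws.append(np.arctan2(d[1],d[0])-np.pi/2)
print("hub",hub,"yaws",yaws)
y=np.mean(yaws);e=np.array([np.cos(y),np.sin(y),0])
M=[hub,[*(hub-.104*e)[:2],.13],[*(hub-.13*e)[:2],.103]]
l=np.array([-e[1],e[0],0])
for k in(-.8,-.4,.4,.8):M.append([*(hub-.13*(np.cos(k)*e+np.sin(k)*l))[:2],.062])
print(np.round(M,4))
crop("top",240,75,160,200,3,"pics/c1.png",M)
crop("side",225,195,140,115,5,"pics/s1.png",M)
E
```

```text
[0.56886289 0.4508382  0.035     ] 0.7258512713190627
[0.78212569 0.34298326 0.035     ] 0.8540246507646275
[[ 0.78542914  0.1289702 ]
 [ 0.84085078 -0.09575932]
 [ 0.57919795 -0.16787286]
 [ 0.51944466  0.0580106 ]] [ 0.68123063 -0.01916285]
hub [ 0.71607055 -0.00890281  0.096     ] yaws [np.float64(0.26893111509035256), np.float64(0.2607091032148955), np.float64(0.24179010554189118), np.float64(0.2586079159255088)]
[[ 0.7161 -0.0089  0.096 ]
 [ 0.6155 -0.0354  0.13  ]
 [ 0.5904 -0.042   0.103 ]
 [ 0.6047  0.0582  0.062 ]
 [ 0.5874  0.0096  0.062 ]
 [ 0.6132 -0.0884  0.062 ]
 [ 0.6522 -0.1222  0.062 ]]
```

View pics/c1.png

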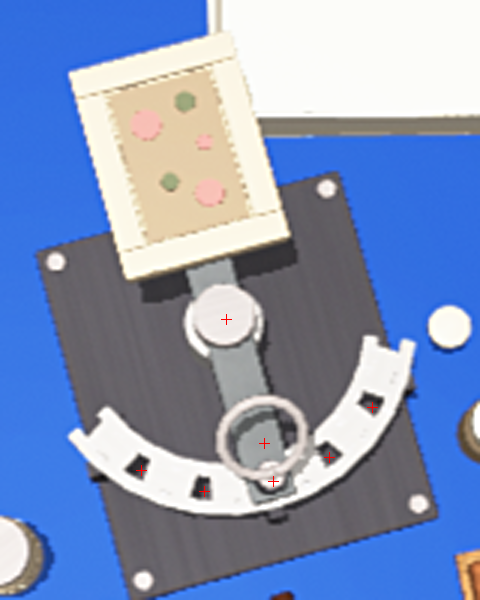

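View pics/s1.png

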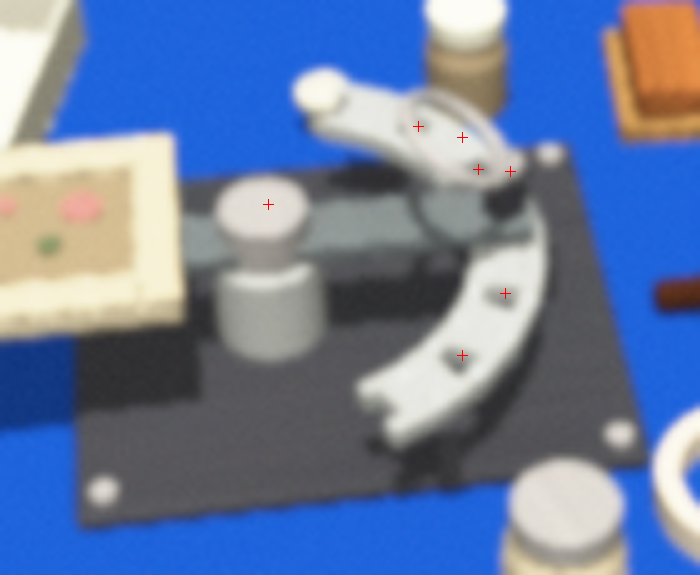

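Hub, arm, ring and holes all match the description to within about 5 mm. In the top crop the ring centre is at about (262,435), some 4 mm further from the robot than my marker. The free hole on the right is at (329,455), so it lies on −y, which is where the pin must go. Plan: shut the gripper into one prong and tilt it 35° along the ring axis. First move is to a point 60 mm short of the ring.

```bash
cat >> h.py <<'E'
HUB=np.array([.7161,-.0089]);YAW=.2575
def rot(tilt,yaw=YAW):
    e=np.array([np.cos(yaw),np.sin(yaw),0]);Z=np.array([0,0,1.]);t=np.radians(tilt)
    z=-np.cos(t)*Z+np.sin(t)*e;x=np.cos(t)*e+np.sin(t)*Z
    return np.column_stack([x,np.cross(z,x),z])
def row(P,Rt):
    s=ctrl.get_state();R0=R.from_rotvec(s["tool_rot"]).as_matrix();p=np.array(s["position"])
    print("t",round(s["time"],2),"pos",np.round(p,4),"f",np.round(s["ft_force"],1),"ROW mm",np.round(R0.T@(P-p)*1e3,1),"turn",np.round(R.from_matrix(R0.T@Rt).as_rotvec(),3))
RING=np.array([.6175,-.035,.130])
E
python3 - <<'E'
from h import *
Rt=rot(35);row(RING-.06*Rt[:,2],Rt)
E
```

```text
t 0.2 pos [ 0.1956 -0.6196  0.2219] f [ 0.4 -0.   0.2] ROW mm [ 544.  -432.    43.2] turn [-0.016  0.611  0.046]
```

```bash
python3 -m creep '[[[0,544,-432,-30,0,0,0],[0,544,-432,-30,0,0,0],[0,544,-432,-30,0,0,0],[0,544,-432,-30,0,0,0],[0,544,-432,-30,0,0,0]]]' 10
python3 - <<'E'
from h import *
Rt=rot(35);row(RING-.08*Rt[:,2],Rt)
E
```

```text
time: 0.7
position: [0.3362, -0.411, 0.2334]
tool_rot: [3.105, 0.478, -0.0]
ft_force: [0.2, 0.2, -1.1]
grip_width: 0.633
t 0.7 pos [ 0.3362 -0.411   0.2334] f [ 0.2  0.2 -1.1] ROW mm [ 335.6 -276.1   37.7] turn [-0.014  0.611  0.047]
```

```bash
python3 -m creep '[[[0,336,-276,0,-0.014,0.61,0.047],[0,336,-276,0,-0.014,0.61,0.047],[0,336,-276,0,-0.014,0.61,0.047],[0,336,-276,0,-0.014,0.61,0.047],[0,336,-276,0,-0.014,0.61,0.047]]]'
python3 - <<'E'
from h import *
Rt=rot(35);row(RING-.06*Rt[:,2],Rt)
E
```

```text
time: 1.2
position: [0.4687, -0.2035, 0.2302]
tool_rot: [-2.9, -0.361, -0.913]
ft_force: [1.7, -0.2, 0.8]
grip_width: 0.173
t 1.2 pos [ 0.4687 -0.2035  0.2302] f [ 1.7 -0.2  0.8] ROW mm [  94.4 -126.   129.2] turn [ 0.001  0.    -0.009]
```

```bash
python3 -m creep '[[[0,94,-126,90,0,0,-0.009],[0,94,-126,90,0,0,-0.009],[0,94,-126,90,0,0,-0.009],[0,94,-126,129,0,0,-0.009],[0,94,-126,129,0,0,-0.009]]]'
python3 - <<'E'
from h import *
Rt=rot(35);row(RING-.06*Rt[:,2],Rt)
crop("top",270,150,120,120,5,"pics/c2.png",[RING])
crop("side",225,130,160,140,5,"pics/s2.png",[RING])
E
```

```text
time: 1.7
position: [0.5859, -0.0372, 0.1794]
tool_rot: [-2.897, -0.399, -0.909]
ft_force: [0.2, -0.5, -0.5]
grip_width: 0.003
t 1.7 pos [ 0.5859 -0.0372  0.1794] f [ 0.2 -0.5 -0.5] ROW mm [-3.   5.8 -1.7] turn [-0.007  0.003  0.014]
```

View pics/s2.png

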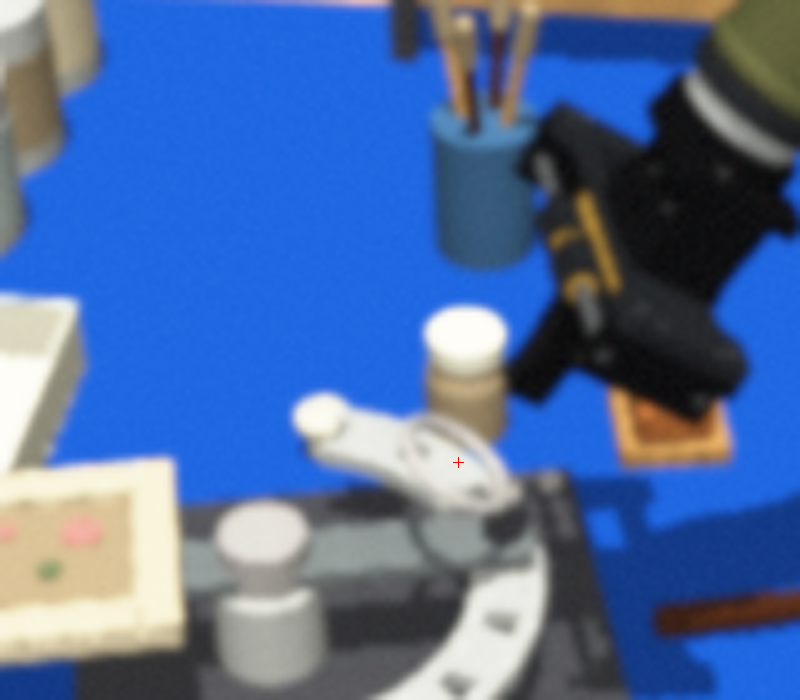

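The shut fingers are at about (525,390) in the side crop, pointing at the ring. My ring mark at (458,462) sits on the ring's centre. I'll remove the small residual and then insert to 22 mm past the centre, in two stages.

```bash
python3 -m creep '[[[0,-3,5,0,-0.007,0.003,0.014],[0,-3,5,0,-0.007,0.003,0.014],[0,-3,5,10,-0.007,0.003,0.014],[0,-3,5,20,-0.007,0.003,0.014],[0,-3,5,20,-0.007,0.003,0.014]]]'
python3 - <<'E'
from h import *
Rt=rot(35);row(RING+.022*Rt[:,2],Rt)
T=np.array(ctrl.get_state()["position"])
crop("top",270,150,120,120,5,"pics/c3.png",[RING,T])
E
```

```text
time: 2.3
position: [0.5954, -0.0453, 0.162]
tool_rot: [-2.904, -0.365, -0.917]
ft_force: [-0.1, 0.6, 0.1]
grip_width: 0.005
t 2.3 pos [ 0.5954 -0.0453  0.162 ] f [-0.1  0.6  0.1] ROW mm [ 1.2 -4.6 61.9] turn [ 0.005 -0.001 -0.006]
```

View pics/c3.png

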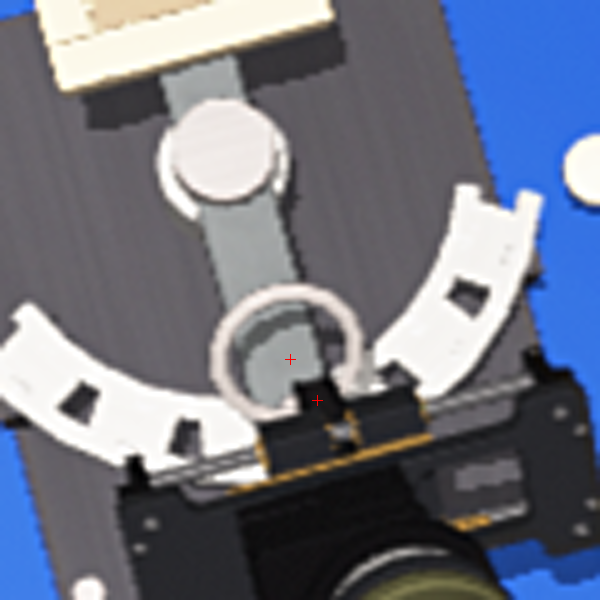

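Top crop: the tips at (318,385) lie in front of the ring, whose centre is at (288,352). That is within 2 mm of the calculated offset. Inserting now.

```bash
python3 -m creep '[[[0,2.5,-5,0,0,0,0],[0,2.5,-5,15,0,0,0],[0,2.5,-5,30,0,0,0],[0,2.5,-5,30,0,0,0]]]'
python3 - <<'E'
from h import *
Rt=rot(35);row(RING+.022*Rt[:,2]+np.array([.0015,.0005,0]),Rt)
T=np.array(ctrl.get_state()["position"])
E
```

```text
time: 2.75
position: [0.6129, -0.0348, 0.1392]
tool_rot: [-2.903, -0.366, -0.917]
ft_force: [-0.4, -0.2, -0.1]
grip_width: 0.01
t 2.75 pos [ 0.6129 -0.0348  0.1392] f [-0.4 -0.2 -0.1] ROW mm [-0.4  1.2 33. ] turn [ 0.004 -0.001 -0.005]
```

```bash
python3 -m creep '[[[0,0,1,10,0,0,0],[0,0,1,20,0,0,0],[0,0,1,32,0,0,0],[0,0,1,32,0,0,0]]]'
python3 - <<'E'
from h import *
Rt=rot(35);row(RING+.022*Rt[:,2]+np.array([.0015,.0005,0]),Rt)
crop("side",265,180,100,90,7,"pics/s3.png",[RING,ctrl.get_state()["position"]])
R0=R.from_rotvec(ctrl.get_state()["tool_rot"]).as_matrix();print(np.round(R0.T@[0,0,1],3),np.round(R0.T@[*rot(0)[:,0]],3))
E
```

```text
time: 3.15
position: [0.631, -0.0318, 0.1132]
tool_rot: [-2.904, -0.365, -0.917]
ft_force: [-0.3, 0.3, 0.2]
grip_width: 0.008
t 3.15 pos [ 0.631  -0.0318  0.1132] f [-0.3  0.3  0.2] ROW mm [-0.4 -0.5  1.2] turn [ 0.005 -0.001 -0.006]
[ 0.575  0.001 -0.818] [ 0.818 -0.007  0.575]
```

View pics/s3.png

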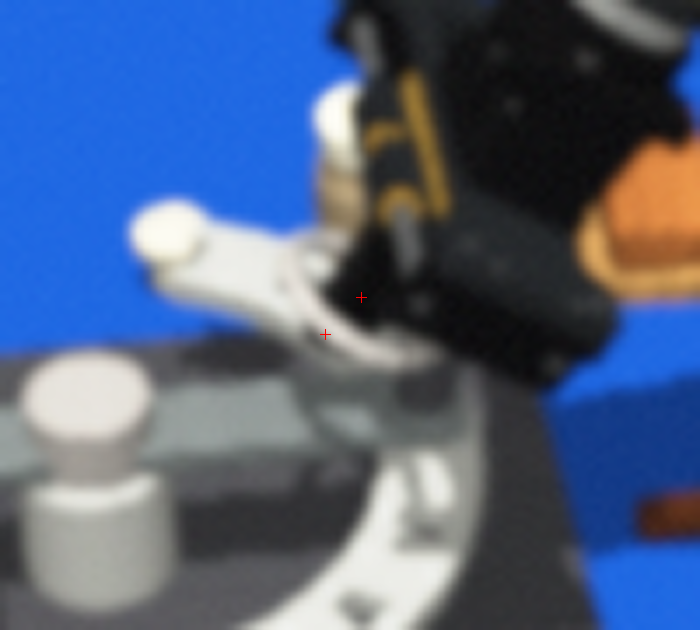

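The fingertip is in the ring with no contact force. I'll tilt it about 0.2 rad further so it hooks under the top bar, and move towards that bar.

```bash
python3 -m creep '[[[0,2,0,0,0,0.1,0],[0,4,0,0,0,0.2,0],[0,7,0,0,0,0.2,0],[0,9,0,0,0,0.2,0],[0,9,0,0,0,0.2,0]]]'
cat >> h.py <<'E'
def st():
    s=ctrl.get_state();R0=R.from_rotvec(s["tool_rot"]).as_matrix()
    e=rot(0)[:,0];l=np.array([-e[1],e[0],0])
    p=np.array(s["position"]);d=p[:2]-HUB
    print("t",round(s["time"],2),"pos",np.round(p,4),"r",round(np.hypot(*d),4),"ang",round(np.arctan2(-d[1],-d[0])-YAW,3),"f",np.round(s["ft_force"],1),"f(e,l)",np.round([e@s["ft_force"],l@s["ft_force"]],1),"axes up/e/l in tool",np.round(R0.T@[0,0,1],3),np.round(R0.T@e,3),np.round(R0.T@l,3))
E
python3 -c "from h import *;st()"
```

```text
time: 3.7
position: [0.6376, -0.0318, 0.1189]
tool_rot: [-2.78, -0.345, -1.196]
ft_force: [-0.2, 0.3, -0.0]
grip_width: 0.009
t 3.7 pos [ 0.6376 -0.0318  0.1189] r 0.0818 ang 0.026 f [-0.2  0.3 -0. ] f(e,l) [-0.1  0.4] axes up/e/l in tool [ 0.726  0.001 -0.688] [ 0.688 -0.011  0.726] [-0.007 -1.    -0.009]
```

```bash
python3 -m creep '[[[0,2.2,0,-2.1,0,0,0],[0,4.4,0,-4.1,0,0,0],[0,6.6,0,-6.2,0,0,0],[0,8.8,0,-8.2,0,0,0],[0,8.8,0,-8.2,0,0,0]]]'
python3 -c "from h import *;st()"
```

```text
time: 4.2
position: [0.638, -0.0302, 0.131]
tool_rot: [-2.779, -0.351, -1.195]
ft_force: [-1.6, -0.1, -1.3]
grip_width: 0.005
t 4.2 pos [ 0.638  -0.0302  0.131 ] r 0.081 ang 0.009 f [-1.6 -0.1 -1.3] f(e,l) [-1.6  0.3] axes up/e/l in tool [ 0.726  0.002 -0.688] [ 0.688 -0.007  0.726] [-0.003 -1.    -0.007]
```

```bash
python3 -m creep '[[[0,3,0,-2.8,0,0,0],[0,6,0,-5.5,0,0,0],[0,9,0,-8.3,0,0,0],[0,12,0,-11,0,0,0],[0,12,0,-11,0,0,0]]]'
python3 - <<'E'
from h import *
st()
crop("side",250,170,115,90,6,"pics/s4.png")
E
```

```text
time: 4.7
position: [0.6378, -0.0305, 0.147]
tool_rot: [-2.779, -0.351, -1.194]
ft_force: [-5.0, -0.0, -6.6]
grip_width: 0.004
t 4.7 pos [ 0.6378 -0.0305  0.147 ] r 0.0812 ang 0.011 f [-5.  -0.  -6.6] f(e,l) [-4.9  1.2] axes up/e/l in tool [ 0.725  0.002 -0.688] [ 0.688 -0.007  0.725] [-0.003 -1.    -0.007]
```

View pics/s4.png

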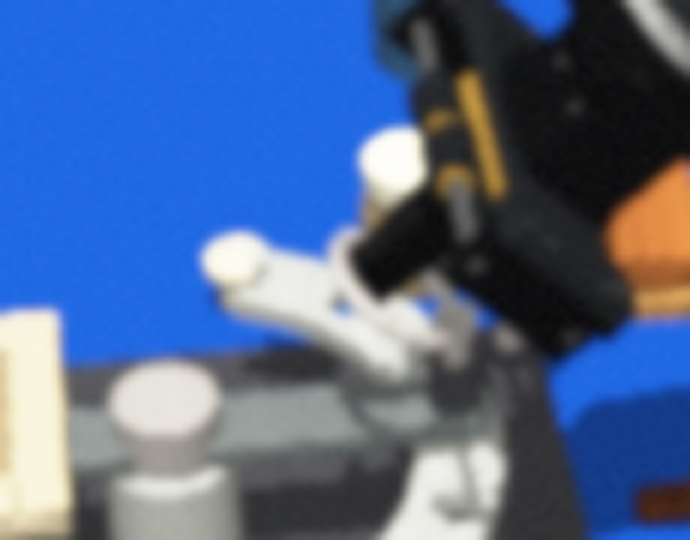

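The pin is up: the shaft shows below the head at about (450,370) and the spring load is about 6.6 N. I'll seat the finger deeper and lift a little more, then swing along the arc.

```bash
python3 -m creep '[[[0,1,0,3,0,0,0],[0,2.2,0,4,0,0,0],[0,2.2,0,4,0,0,0]]]'
python3 -c "from h import *;st()"
python3 -m creep '[[[0,0.1,4,0.1,0.036,0,-0.034],[0,0.3,8,0.3,0.073,0,-0.069],[0,0.6,12.1,0.7,0.109,0,-0.103],[0,1.1,16.1,1.2,0.145,0,-0.138],[0,1.1,16.1,1.2,0.145,0,-0.138]]]'
python3 -c "from h import *;st()"
```

```text
time: 5.05
position: [0.6389, -0.0305, 0.1417]
tool_rot: [-2.782, -0.348, -1.186]
ft_force: [-17.5, -4.6, -6.4]
grip_width: 0.005
t 5.05 pos [ 0.6389 -0.0305  0.1417] r 0.0802 ang 0.015 f [-17.5  -4.6  -6.4] f(e,l) [-18.1   0.1] axes up/e/l in tool [ 0.721 -0.    -0.693] [ 0.693 -0.009  0.721] [-0.006 -1.    -0.006]
time: 5.55
position: [0.6475, -0.0495, 0.1445]
tool_rot: [-2.673, -0.606, -1.146]
ft_force: [-10.5, -6.6, -5.7]
grip_width: 0.006
t 5.55 pos [ 0.6475 -0.0495  0.1445] r 0.0797 ang 0.277 f [-10.5  -6.6  -5.7] f(e,l) [-11.8  -3.7] axes up/e/l in tool [ 0.724  0.003 -0.69 ] [0.677 0.186 0.712] [ 0.131 -0.982  0.133]
```

```bash
cat >> h.py <<'E'
def panel(im):
    hsv=cv2.cvtColor(im,cv2.COLOR_RGB2HSV);m=cv2.inRange(hsv,(14,22,120),(32,150,255))
    m[:80]=0;m[185:]=0;m[:,:205]=0;m[:,420:]=0
    n,l,s,c=cv2.connectedComponentsWithStats(m);k=1+s[1:,4].argmax()
    r=cv2.minAreaRect(cv2.findContours((l==k).astype(np.uint8),0,2)[0][0] if 0 else np.argwhere(l==k)[:,::-1].astype(np.float32))
    p=cast("top",r[0],.099);d=p[:2]-HUB
    return np.arctan2(d[1],d[0])-YAW,r
E
python3 - <<'E'
from h import *
print(panel(cv2.imread("pics/top0.png")[:,:,::-1]));im=ctrl.get_image("top");print(panel(im));st()
cv2.imwrite("pics/top1.png",im[:,:,::-1])
E
```

```text
(np.float64(-0.6298694429438461), ((340.9769592285156, 112.41537475585938), (77.7950439453125, 144.45144653320312), 74.74488067626953))
(np.float64(0.24643968553852696), ((286.5384216308594, 131.56808471679688), (72.71553039550781, 57.50690841674805), 60.572540283203125))
t 5.6 pos [ 0.6474 -0.0492  0.1444] r 0.0797 ang 0.273 f [-10.2  -5.7  -6.5] f(e,l) [-11.3  -2.9] axes up/e/l in tool [ 0.724  0.003 -0.69 ] [0.678 0.186 0.712] [ 0.131 -0.983  0.132]
```

The panel's angle in the top view gives swing_arm ≈ 0.245, so the arm is following the finger. I'll take it about 0.14 further.

```bash
python3 -m creep '[[[0,0.3,3.8,0.3,0.035,0,-0.033],[0,0.7,7.6,0.8,0.07,0,-0.067],[0,1.1,11.3,1.2,0.102,0,-0.097],[0,1.1,11.3,1.2,0.102,0,-0.097]]]'
cat >> h.py <<'E'
def panel(im):
    hsv=cv2.cvtColor(im,cv2.COLOR_RGB2HSV);m=cv2.inRange(hsv,(8,50,120),(32,150,255))
    m[:80]=0;m[185:]=0;m[:,:205]=0;m[:,340:]=0
    n,l,s,c=cv2.connectedComponentsWithStats(cv2.morphologyEx(m,cv2.MORPH_CLOSE,np.ones((5,5))));k=1+s[1:,4].argmax()
    r=cv2.minAreaRect(np.argwhere(l==k)[:,::-1].astype(np.float32))
    d=cast("top",r[0],.095)[:2]-HUB
    return round(np.arctan2(d[1],d[0])-YAW,4),np.round(r[1],1),round(r[2],2)
E
python3 - <<'E'
from h import *
for f in("top0","top1"):print(panel(cv2.imread(f"pics/{f}.png")[:,:,::-1]))
print(panel(ctrl.get_image("top")));st()
E
```

```text
time: 6.0
position: [0.6547, -0.06, 0.1449]
tool_rot: [-2.584, -0.781, -1.109]
ft_force: [-9.1, -8.1, -6.1]
grip_width: 0.007
(np.float64(0.0144), array([54.5, 43.4]), 73.61)
(np.float64(0.2479), array([65.4, 50.9]), 54.46)
(np.float64(0.4135), array([55.9, 42. ]), 49.51)
t 6.05 pos [ 0.6545 -0.0598  0.1448] r 0.0799 ang 0.433 f [-8.1 -6.8 -6.3] f(e,l) [-9.6 -4.5] axes up/e/l in tool [ 0.723  0.005 -0.69 ] [0.653 0.321 0.686] [ 0.225 -0.947  0.229]
```

Arm at about 0.40 (panel centre) to 0.42 (panel edge angle), inside the ±0.023 window. Lowering gently while watching the force.

```bash
python3 -m creep '[[[0,-2,0,2,0,0,0],[0,-4,0,4,0,0,0],[0,-6,0,5.8,0,0,0],[0,-6,0,5.8,0,0,0]]]'
python3 -c "from h import *;st()"
python3 -m creep '[[[0,-2,0,2,0,0,0],[0,-4,0,4,0,0,0],[0,-6,0,5.8,0,0,0],[0,-6,0,5.8,0,0,0]]]'
python3 - <<'E'
from h import *
print(panel(ctrl.get_image("top")));st()
crop("side",250,170,115,90,6,"pics/s5.png")
E
```

```text
time: 6.45
position: [0.6542, -0.0593, 0.1363]
tool_rot: [-2.585, -0.781, -1.108]
ft_force: [-9.8, -6.9, -5.2]
grip_width: 0.007
t 6.45 pos [ 0.6542 -0.0593  0.1363] r 0.0798 ang 0.425 f [-9.8 -6.9 -5.2] f(e,l) [-11.2  -4.2] axes up/e/l in tool [ 0.723  0.005 -0.691] [0.653 0.321 0.686] [ 0.225 -0.947  0.229]
time: 6.85
position: [0.6553, -0.0586, 0.1292]
tool_rot: [-2.584, -0.781, -1.111]
ft_force: [-5.6, -5.3, -5.8]
grip_width: 0.005
(np.float64(0.396), array([54.9, 40. ]), 51.17)
t 6.9 pos [ 0.6553 -0.0586  0.1292] r 0.0786 ang 0.428 f [-6.6 -5.  -4.6] f(e,l) [-7.6 -3.2] axes up/e/l in tool [ 0.724  0.006 -0.689] [0.651 0.321 0.687] [ 0.226 -0.947  0.229]
```

View pics/s5.png

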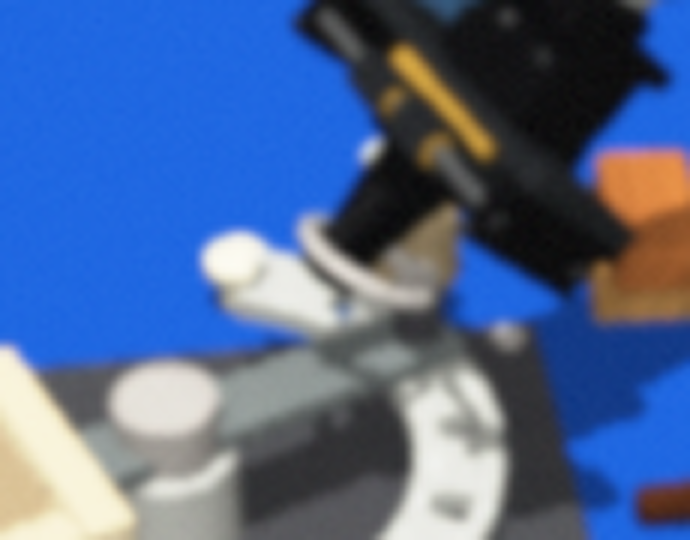

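The arm points to the next hole, the ring is nearly down and the load is falling, now 4.6 N. I'll keep lowering until the finger is unloaded.

```bash
python3 -m creep '[[[0,-1.5,0,1.4,0,0,0],[0,-3,0,2.8,0,0,0],[0,-4.5,0,4.2,0,0,0],[0,-6,0,5.6,0,0,0],[0,-6,0,5.6,0,0,0]]]'
python3 - <<'E'
from h import *
print(panel(ctrl.get_image("top")));st()
E
```

```text
time: 7.45
position: [0.6559, -0.0536, 0.1225]
tool_rot: [-2.576, -0.786, -1.111]
ft_force: [-0.1, 0.0, 0.1]
grip_width: 0.005
(np.float64(0.3828), array([64.3, 57.1]), 52.59)
t 7.5 pos [ 0.6558 -0.0535  0.1224] r 0.075 ang 0.379 f [ 0.8  0.3 -0.5] f(e,l) [0.8 0.1] axes up/e/l in tool [ 0.727  0.003 -0.687] [0.648 0.328 0.687] [ 0.227 -0.945  0.236]
```

Unloaded. The pin carried load down to z ≈ 0.129, far below the resting-on-plate level of about 0.139, so it should be in the hole. I'll centre the finger and withdraw along the ring axis, then verify.

```bash
python3 - <<'E'
from h import *
Y=YAW+.4;Rt=rot(35,Y);r0=np.array([.6190,-.0345]);c,s=np.cos(.4),np.sin(.4)
P=np.array([*(HUB+np.array([[c,-s],[s,c]])@(r0-HUB)),.13]);print(P)
row(P+.02*Rt[:,2],Rt)
E
```

```text
[ 0.63663409 -0.07029168  0.13      ]
t 7.5 pos [ 0.6558 -0.0535  0.1224] f [ 0.8  0.3 -0.5] ROW mm [-15.9   2.5  -4. ] turn [ 0.046 -0.202 -0.048]
```

```bash
python3 -m creep '[[[0,-4,0.6,-1,0.01,-0.05,-0.01],[0,-8,1.2,-2,0.02,-0.1,-0.02],[0,-12,2,-3,0.035,-0.15,-0.035],[0,-16,2.5,-4,0.046,-0.2,-0.048],[0,-16,2.5,-4,0.046,-0.2,-0.048]]]'
python3 - <<'E'
from h import *
Rt=rot(35,YAW+.4);P=np.array([.6366,-.0703,.13]);row(P+.02*Rt[:,2],Rt);st()
E
```

```text
time: 8.0
position: [0.6467, -0.0629, 0.1145]
tool_rot: [-2.671, -0.914, -0.847]
ft_force: [0.3, 0.3, -0.2]
grip_width: 0.002
t 8.0 pos [ 0.6467 -0.0629  0.1145] f [ 0.3  0.3 -0.2] ROW mm [-1.4 -0.3  0.1] turn [ 0.001 -0.003  0.002]
t 8.0 pos [ 0.6467 -0.0629  0.1145] r 0.0879 ang 0.404 f [ 0.3  0.3 -0.2] f(e,l) [0.3 0.2] axes up/e/l in tool [ 0.576  0.002 -0.818] [0.752 0.391 0.531] [ 0.321 -0.92   0.224]
```

```bash
python3 - <<'E'
from h import *
e=rot(0,YAW)[:,0];l=np.array([-e[1],e[0],0])
M=[[*(HUB-.13*(np.cos(k)*e[:2]+np.sin(k)*l[:2])),.062] for k in(-.8,-.4,0,.4,.8)]
im=ctrl.get_image("top")
print(panel(im))
crop("top",235,75,160,150,4,"pics/c6.png",M)
E
```

```text
(np.float64(0.3703), array([55.4, 42.8]), 51.01)
```

View pics/c6.png

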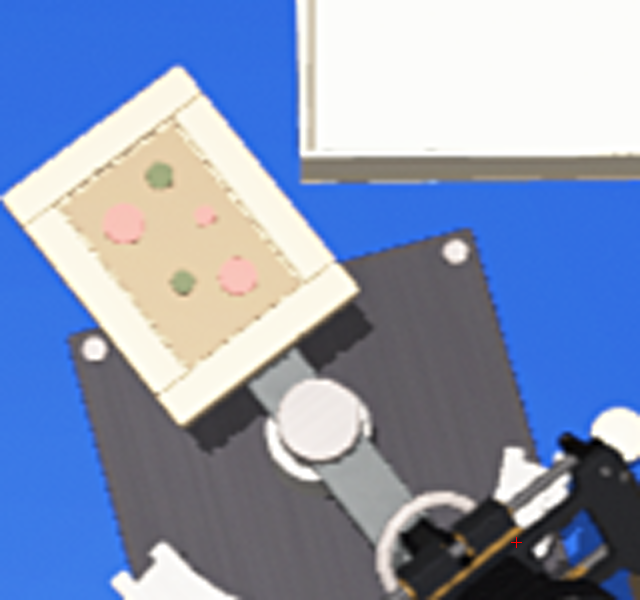

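Edge angles of the panel: 73.8° before and 51.4° now, so the swing is about 0.391, one hole within the play. To confirm the lock, I'll nudge the ring gently sideways while still in it.

```bash
python3 -m creep '[[[0,0,6,-4,0,0,0],[0,0,12,-4,0,0,0],[0,0,17,-4,0,0,0],[0,0,17,-4,0,0,0]]]'
python3 -c "
from h import *
st();print(panel(ctrl.get_image('top')))"
```

```text
time: 8.5
position: [0.6537, -0.0793, 0.1159]
tool_rot: [-2.672, -0.909, -0.844]
ft_force: [0.3, -0.4, 0.9]
grip_width: 0.009
t 8.5 pos [ 0.6537 -0.0793  0.1159] r 0.0941 ang 0.588 f [ 0.3 -0.4  0.9] f(e,l) [ 0.2 -0.5] axes up/e/l in tool [ 0.575 -0.002 -0.818] [0.754 0.388 0.529] [ 0.317 -0.922  0.224]
(np.float64(0.4073), array([54.3, 43.4]), 51.77)
```

```bash
python3 -m creep '[[[0,0,2,0,0,0,0],[0,0,4,0,0,0,0],[0,0,6,0,0,0,0],[0,0,6,0,0,0,0]]]'
python3 -c "
from h import *
st();print(panel(ctrl.get_image('top')))"
```

```text
time: 8.95
position: [0.6553, -0.0798, 0.1152]
tool_rot: [-2.666, -0.913, -0.838]
ft_force: [-7.1, 5.1, 3.9]
grip_width: 0.003
t 8.95 pos [ 0.6553 -0.0798  0.1152] r 0.0934 ang 0.604 f [-7.1  5.1  3.9] f(e,l) [-5.5  6.7] axes up/e/l in tool [ 0.574 -0.006 -0.819] [0.754 0.394 0.525] [ 0.319 -0.919  0.231]
(np.float64(0.4014), array([55.7, 46.2]), 49.51)
```

With about 9 N sideways (it turns at 1 N when free) the arm stays put, so it is locked. Re-centring and withdrawing along the axis.

```bash
python3 -m creep '[[[0,0,-8,0,0,0,0],[0,0,-16,0,0,0,0],[0,0,-22,0,0,0,0],[0,0,-22,0,0,0,0]]]'
python3 -c "
from h import *
Rt=rot(35,YAW+.4);P=np.array([.6366,-.0703,.13]);row(P+.016*Rt[:,2],Rt)"
```

```text
time: 9.4
position: [0.6433, -0.0656, 0.1161]
tool_rot: [-2.673, -0.911, -0.844]
ft_force: [0.3, 0.6, -0.2]
grip_width: 0.008
t 9.4 pos [ 0.6433 -0.0656  0.1161] f [ 0.3  0.6 -0.2] ROW mm [ 1.3 -0.4 -0.1] turn [ 0.    -0.001 -0.   ]
```

```bash
python3 -m creep '[[[0,0,0,-15,0,0,0],[0,0,0,-35,0,0,0],[0,0,0,-60,0,0,0],[0,0,0,-90,0,0,0],[0,0,0,-90,0,0,0]]]'
python3 -c "from h import *;st()"
python3 -m creep '[[[0,0,0,-50,0,0,0],[0,0,0,-100,0,0,0],[0,0,0,-120,0,0,0],[0,0,0,-120,0,0,0],[0,0,0,-120,0,0,0]]]'
python3 - <<'E'
from h import *
st();im=ctrl.get_image("top");print(panel(im))
e=rot(0,YAW)[:,0];l=np.array([-e[1],e[0],0])
c1=cv2.resize(im[85:285,225:425],(400,400),interpolation=2)
s=ctrl.get_image("side");c2=cv2.resize(s[180:280,250:350],(400,400),interpolation=2)
cv2.imwrite("pics/f.png",np.hstack([c1,c2])[:,:,::-1])
cv2.imwrite("pics/f2.png",im[:,:,::-1])
E
```

```text
time: 9.9
position: [0.604, -0.1016, 0.1932]
tool_rot: [-2.679, -0.908, -0.851]
ft_force: [1.1, -0.1, -0.6]
grip_width: 0.007
t 9.9 pos [ 0.604  -0.1016  0.1932] r 0.1454 ang 0.434 f [ 1.1 -0.1 -0.6] f(e,l) [ 1.  -0.4] axes up/e/l in tool [ 0.575  0.006 -0.818] [0.754 0.384 0.533] [ 0.318 -0.923  0.216]
time: 10.4
position: [0.5484, -0.1396, 0.287]
tool_rot: [-2.672, -0.91, -0.843]
ft_force: [0.2, 0.6, 0.6]
grip_width: 0.005
t 10.4 pos [ 0.5484 -0.1396  0.287 ] r 0.2127 ang 0.404 f [0.2 0.6 0.6] f(e,l) [0.3 0.5] axes up/e/l in tool [ 0.574 -0.001 -0.819] [0.755 0.389 0.529] [ 0.318 -0.921  0.224]
(np.float64(0.3831), array([54.3, 46.2]), 51.77)
```

View pics/f.png

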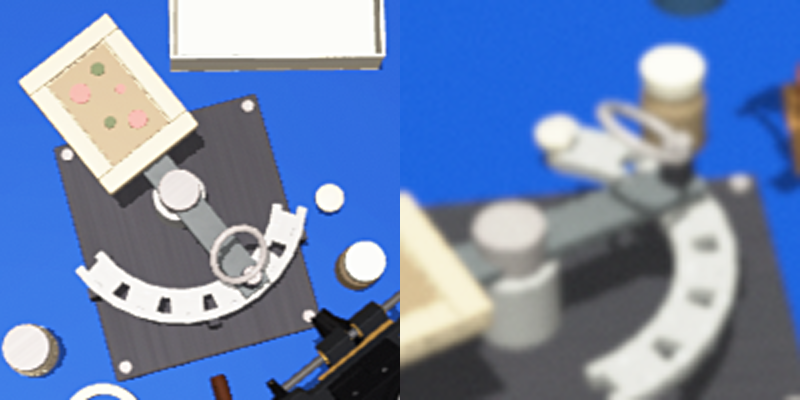

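The finger is out. Three free holes show to the pin's left and one to its right, so the pin is in the next hole. The ring head sits right on the guide. I'll check quickly that the bystanders haven't moved, then hand in.

```bash
python3 - <<'E'
from h import *
a=cv2.imread("pics/top0.png");b=cv2.imread("pics/f2.png")
for n,(x,y,r) in dict(bowl=(121,250,36),bowl2=(168,161,36),jar_b=(240,260,18),tape=(276,298,24),brush=(340,285,14),knob=(390,184,10),jar_a=(405,216,14),pot=(490,208,24)).items():
    A,B=[i[y-r:y+r,x-r:x+r] for i in(a,b)]
    print(n,round(float(np.abs(A.astype(int)-B).mean()),1),np.round(cv2.phaseCorrelate(cv2.cvtColor(A,6).astype(float),cv2.cvtColor(B,6).astype(float))[0],2))
E
python3 -c "
from bench import ctrl
print(ctrl.close_job())"
```

```text
bowl 0.8 [ 0. -0.]
bowl2 0.8 [0.01 0.  ]
jar_b 0.8 [0.01 0.  ]
tape 0.7 [0.01 0.02]
brush 0.8 [0.04 0.03]
knob 0.7 [-0.03  0.  ]
jar_a 0.6 [-0.02  0.01]
pot 0.9 [ 0.02 -0.02]
the job is handed in; nothing more can be done
None
```

The panel is one hole nearer the mixing bowl, with the pin down in that hole, and I handed the job in at about 10.5 s. I hooked the shut fingertips under the pull ring, lifted the pin and swung the arm counter-clockwise, towards the bowl nearest the robot's base. Then I lowered the pin, took the finger out and backed well clear.

- **One hole moved:** the last pictures show three free holes on one side of the pin and one on the other, with the ring seated on its guide. My swing estimates ran from 0.37 to 0.41 rad once the pin was down. The hole is at 0.40, so the spread is picture noise beyond the 0.01 rad of play.
- **Locked:** before withdrawing I pushed the ring sideways with about 9 N, and the arm did not move.
- **Forces:** the highest reading was about 19 N, while I seated the finger deeper in the ring. That is well below the limits, but more than the lift itself needed.
- **Everything else:** in before-and-after pictures the two bowls, both jars, the tape, the flat brush, the knob and the brush pot shifted by less than 0.1 pixel. I left the sanding block out of that check, but the robot did not go near it at table height.

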